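Put the counter stationery back in the desk tidy

ROBOT

A 6-joint arm with a two-finger parallel gripper is mounted at the origin on the work surface. World frame = base frame: x ahead of the robot, y to its left, z up, the work surface at z = 0. Lengths are in m, angles in degrees, forces in N, time in s.
With the tool pointing down it reaches from about 0.25 to 0.725 m from the base axis. Payload 9.7 kg.
Tool frame: the origin (TCP) lies at the very end of the fingers, on their centre line; the grasp point (between the pads) lies 19 mm behind it; x points along the fingers, z is the direction in which the jaws open and shut, and the axes are right-handed (so a half turn about x gives the same grasp; the last joint's range is limited). The gripper opens to 85 mm and grips with 20 to 120 N. Pads are 22 mm wide; open, the fingers measure 114 mm over their backs; the gripper's body (76 mm by 85 mm) begins 54 mm behind the grasp point. The pads swing forward as they close: fully open they stand 13 mm farther back than shut.
Start: joints at [70.703, 4.979, 10.078, 95.1, 0, 90], TCP at [0.182, 0.519, 0.231] pointing down, gripper open.
Joint ranges: [-179.16, 179.16], [-48.56, 103.87], [-65.8, 70.77], [-126.05, 130.52], [-82.76, 87.17], [-180, 180]. Speed limits (degrees/s): [127.2, 127.2, 147.25, 180, 180, 180].

INTERFACE

Orientations are given as [roll, pitch, yaw] about the fixed x, y, z axes, in that order (R = Rz(yaw) Ry(pitch) Rx(roll)).
In Python, from workcell import sensors, vision, job_done gives the robot as it stands.
- The arm moves only by the tool carry_out, never from a script. Its argument "increments" is a list of rows, each a list of 7 numbers: the turn, a rotation vector about the tool's x, y, z in degrees, then the shift along the tool's x, y, z in mm, then the opening in per cent of the stroke, from 0 (shut) to 100 (fully open). A call has 1 to 12 rows; each row shifts and turns the commanded pose from where the row before left it, along the tool's axes as they then stand; what a row does not reach is not made up. A row lasts 1/8 s, in which the tool goes at most 62.5 mm and 10.7 degrees, less where a joint would pass 70% of its speed; a pose out of reach is approached as far as the arm can. A call is refused whole if a number of a shift passes 62.5 or a number of a turn 10.7, either way. A call with a gripper value outside its range is refused whole. The fingers move at their own pace and stop on an object; "squeeze" is the grip in N (left out, the last holds). Time passes only in rows, so rows that do not move let the fingers close. It gives the time, the measured TCP pose, the force and the opening at its end, in the units of the state.
- sensors.get_obs(): the state, without advancing time (a new reading comes with each control period).
- vision.camera(name): name is "scene" or "side" or "wrist"; returns the picture (420x560x3 uint8, red, green, blue); there is no depth.
- vision.calibration(name): a dict with "camera_matrix" (3x3 intrinsics, pixels), "extrinsics" (4x4, takes a point from world to camera coordinates); the wrist camera has in their place "mount" (4x4, takes a point from camera to tool coordinates, whose origin is the TCP and whose axes are the tool frame's). Camera axes: x right, y up, looking along -z (the intrinsics and any distortion apply to the point x, -y, -z); pixel columns grow to the right and rows downward; lengths in m; the calibration is good to about 2 mm. The wrist camera is an equidistant fisheye: a pixel r from the principal point sees the ray r / f radians off the axis. A picture is of the moment at which its call begins: read the wrist's pose just before it. calibration takes no time and is no camera call.
- job_done(): hands the job in, once; it reports no verdict.
The state is a dict: "time": time; "q": joint angles; "qd": joint speeds; "joint_efforts": joint torques, N m; "ee_pos": TCP position; "tcp_rot": TCP orientation; "wrist_force": force on the tool from outside, world axes, zero at the start; "torque": the same for the moment, N m; "opening": finger opening in m.
Only numpy, scipy, OpenCV 4.12 (cv2) and the standard library are available. Lean on these libraries where they do the work, as an engineer would, in place of code of your own. Each camera call takes 0.05 s, during which the arm holds its last target.

TASK

Put the stationery away in the grey desk tidy: the stapler standing on its base in the wider long bay, the thick marker lying in the narrower long bay, the flat roll of tape lying flat in the larger squarish bay, and the square-based rubber stamp upright in the smallest bay, each resting fully on the floor of its bay. Leave the look-alikes, which are still in use, where they are: the thin pen, the tall white till roll and the round-based stamp.

Things in the scene. Friction and masses are not known exactly. Their poses are not given: they have to be found in the camera images.
- tidy: Fixed low grey tray with paler walls, 154 (x) by 208 (y) by 12 mm high, any yaw. Origin: centre of underside, on the counter. Walls 4 mm thick, bay floors at z 4 mm. Bays in its frame, centre (x, y), inside size x by y, mm: wider long bay (0, 69), 146 by 62; narrower long bay (0, -76), 146 by 48; larger squarish bay (-32, -7), 82 by 82; smallest bay (43, -7), 60 by 82.
- stapler: Black desk stapler, 110 long (own x) by 34 wide (own y) by 44 mm high, about 0.18 kg. Origin: centre of its underside, z up. Base plate 34 mm wide and 7 mm thick; above it the stapler's arm, 26 mm wide, from 22 to 44 mm high over nearly the whole length, is what to grip. Either way round will do in its bay.
- marker: Thick marker pen with a rounded-square 20 by 20 mm barrel, 120 mm long along its own x, white with a black cap at +x, lying on the counter; about 0.03 kg. Origin: its centre (10 mm above what it lies on). Either way round will do in its bay.
- tape: Flat roll of cream masking tape, 60 mm across, 24 mm high, with a wide 38 mm hole, lying flat; about 0.05 kg. Origin: centre of its underside, z along the axis, up.
- stamp_square: Wooden rubber stamp with a square base 42 by 42 mm (22 mm high), standing upright, 71 mm high in all, about 0.07 kg. Its round dark wooden handle, on its axis, is 24 mm across between 42 and 64 mm above the underside. Origin: centre of its underside, z up, x and y square to the base's sides.
- stamp_round: Look-alike, leave it: the same wooden stamp but with a round base 48 mm across; 71 mm high. Origin: centre of its underside, z up. Loose.
- till_roll: Look-alike, leave it: white paper till roll standing on end, 50 mm across, 57 mm high, with a narrow 12 mm hole. Origin: centre of its underside, z up. Loose.
- pen: Look-alike, leave it: thin ballpoint pen, white with a black end at +x, 9 mm thick and 140 mm long along its own x, lying on the counter. Origin: its centre. Loose.
- card_pad: Bystander: white pad of order cards with a green edge, 90 (own x) by 54 by 14 mm high, fixed to the counter. Origin: centre of its underside.
Mind the look-alikes: they are no part of the job. Of the things shaped like the marker, the white one is meant. Leave any blue look-alike of the stamp_square alone.

How it is judged (in metres and radians):
At the end, for the whole second after the job is handed in: Each thing rests released and still on the floor of its own bay (underside within 4 mm), anywhere its walls allow: stapler and square stamp upright, tape flat, marker level, all within 7 degrees. Pen, till roll and round stamp stay within 20 mm of their starts (x of stapler in the frame of tidy between -0.021 and 0.021 m and y of stapler in the frame of tidy between 0.052 and 0.086 m and z of stapler in the frame of tidy between 0.001 and 0.008 m and angle between each of stapler, tape, stamp_square's own z axis and vertical below 0.12 rad and linear speed of each of stapler, marker, tape, stamp_square below 0.02 m/s and angular speed of each of stapler, marker, tape, stamp_square below 0.2 rad/s and x of marker in the frame of tidy between -0.016 and 0.016 m and y of marker in the frame of tidy between -0.093 and -0.059 m and z of marker in the frame of tidy between 0.011 and 0.018 m and angle between marker's own x axis and vertical between 1.45 and 1.69 rad and x of tape in the frame of tidy between -0.046 and -0.018 m and y of tape in the frame of tidy between -0.021 and 0.007 m and z of tape in the frame of tidy between 0.001 and 0.008 m and x of stamp_square in the frame of tidy between 0.031 and 0.055 m and y of stamp_square in the frame of tidy between -0.03 and 0.016 m and z of stamp_square in the frame of tidy between 0.001 and 0.008 m and distance of each of pen, till_roll, stamp_round from where it was at the start of the episode below 0.02 m); the robot touches nothing.
It fails at once if the ballpoint pen is shifted by more than 20 mm (distance of pen from where it was at the start of the episode above 0.02 m).
It fails at once if the paper till roll is shifted by more than 20 mm (distance of till_roll from where it was at the start of the episode above 0.02 m).
It fails at once if the round-based stamp is shifted by more than 20 mm (distance of stamp_round from where it was at the start of the episode above 0.02 m).
It also fails if it takes over 106 s, if anything falls off the work surface, if the arm or the gripper's body presses on something with over 40 N, if the wrist force passes 120 N, or if a joint passes its speed limit or range.

## Working session

There is one attempt and no reset: what is moved stays moved. The work goes in short steps, Python scripts to look and compute and a tool call to move; the robot and the scene stay as the last step left them, time stands still between calls to the robot, and variables do not carry over. Pictures are saved under pics/ and viewed, and the job is handed in when it is done.

Besides the shell and the picture viewer there is one more tool, called after ">>>" by a JSON object that holds its "fn" and its "kwargs", one argument or row to a line. carry_out: Moves the arm, as the interface text tells. Its arguments: {"type":"object","properties":{"increments":{"type":"array"},"squeeze":{"type":"number"}},"required":["increments"]}

```bash
ls; mkdir -p pics
python3 - <<'E'
from workcell import sensors, vision
import cv2,numpy as np
print(sensors.get_obs())
for n in ["scene","side","wrist"]:
    c=vision.calibration(n); print(n,{k:np.round(np.array(v),4).tolist() if not isinstance(v,str) else v for k,v in c.items()})
    im=vision.camera(n); cv2.imwrite(f"pics/{n}0.png",cv2.cvtColor(im,cv2.COLOR_RGB2BGR))
E
```

```text
pics
{'time': 0.0, 'q': array([ 7.07033687e+01,  5.01049799e+00,  1.00343670e+01,  9.50982061e+01,
       -1.05201790e-03,  8.99996681e+01]), 'qd': array([-0.04966172, -0.04858875, -0.03206818, -0.00950664, -0.06070202,
        0.05774877]), 'joint_efforts': array([-4.70951636e-04, -5.20390606e+01,  4.64803219e+01,  1.63072301e-02,
        2.56154999e-05, -3.57394200e-06]), 'ee_pos': array([0.18168445, 0.51889132, 0.23058805]), 'tcp_rot': array([-179.18953696,   89.92565548, -108.48583568]), 'wrist_force': array([-0.37604622,  0.41288556,  0.68938548]), 'torque': array([-0.01088455, -0.03062113,  0.01196613]), 'opening': 0.08529964917422275}
scene {'camera_matrix': [[517.8138, 0.0, 273.4016], [0.0, 517.8138, 212.0916], [0.0, 0.0, 1.0]], 'extrinsics': [[0.6064, 0.795, 0.0177, -0.2465], [-0.5346, 0.3911, 0.7492, 0.2782], [0.5887, -0.4637, 0.6621, -1.9982], [0.0, 0.0, 0.0, 1.0]]}
side {'camera_matrix': [[408.6548, 0.0, 282.3477], [0.0, 408.6548, 215.4962], [0.0, 0.0, 1.0]], 'extrinsics': [[-0.9895, -0.1445, -0.0082, 0.4917], [0.1013, -0.732, 0.6737, -0.1282], [-0.1034, 0.6658, 0.739, -1.2209], [0.0, 0.0, 0.0, 1.0]]}
wrist {'camera_matrix': [[325.1923, 0.0, 281.2841], [0.0, 325.1923, 218.2213], [0.0, 0.0, 1.0]], 'mount': [[-0.0001, 0.2937, -0.9559, -0.1418], [0.0004, 0.9559, 0.2937, 0.0766], [1.0, -0.0004, -0.0002, 0.0006], [0.0, 0.0, 0.0, 1.0]]}
```

View pics/scene0.png

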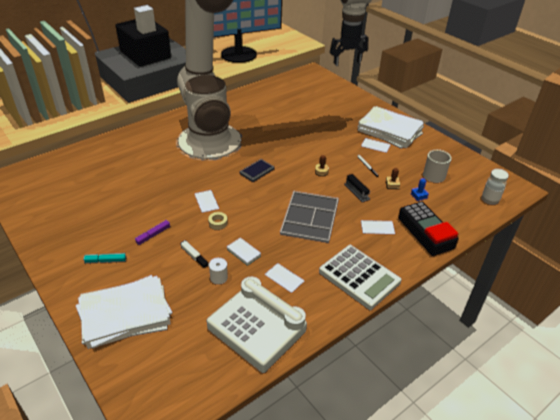

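View pics/side0.png

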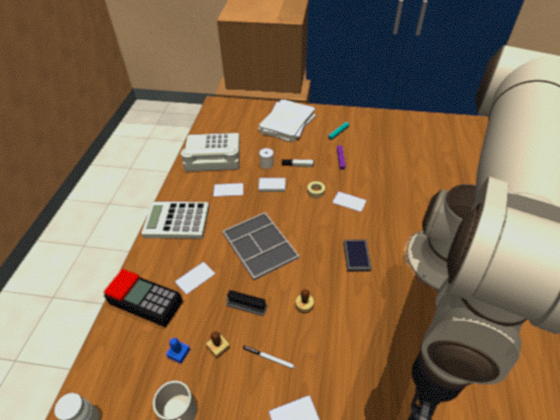

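View pics/wrist0.png

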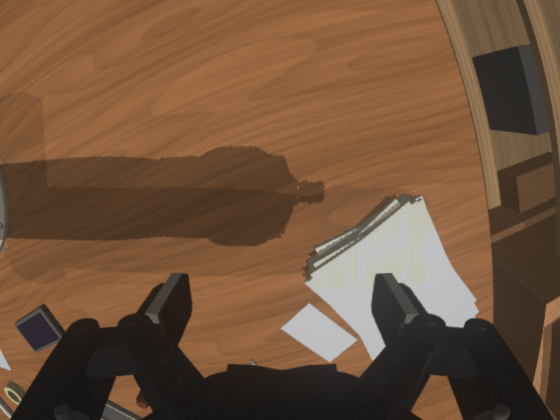

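The stapler is at scene (357,187) and the tidy at (310,215). The white marker at (195,253) could be confused with the pen (368,165), the purple marker (153,232) and the teal marker (105,257). The tape is at (218,220), and the till roll (218,270) could be confused with it. The two wooden stamps are at (322,166) and (393,179), with a blue one at (420,189). I'll crop in to tell the stamps apart.

```bash
cat > h.py <<'E'
import numpy as np,cv2
from workcell import sensors, vision
from scipy.spatial.transform import Rotation as R
def cal(n): 
    c=vision.calibration(n); return {k:np.array(v) for k,v in c.items()}
def pose(o=None):
    o=o or sensors.get_obs(); return R.from_euler('xyz',o['tcp_rot'],degrees=True).as_matrix(),np.array(o['ee_pos'])
def ray(n,uv,P=None):
    c=cal(n);K=c['camera_matrix'];x=(uv[0]-K[0,2])/K[0,0];y=(uv[1]-K[1,2])/K[1,1]
    if n=='wrist':
        r=np.hypot(x,y);d=np.array([x/r*np.sin(r),-y/r*np.sin(r),-np.cos(r)]) if r>0 else np.array([0,0,-1.])
        M=c['mount'];Rt,p=P;return Rt@M[:3,3]+p,Rt@M[:3,:3]@d
    d=np.array([x,-y,-1]);E=c['extrinsics'];return -E[:3,:3].T@E[:3,3],E[:3,:3].T@d
def at(n,uv,z=0,P=None):
    o,d=ray(n,uv,P);return o+d*(z-o[2])/d[2]
def proj(n,X,P=None):
    c=cal(n);K=c['camera_matrix'];X=np.asarray(X,float)
    if n=='wrist':
        Rt,p=P;M=c['mount'];q=M[:3,:3].T@(Rt.T@(X-p)-M[:3,3]);v=np.array([q[0],-q[1]]);t=np.arctan2(np.linalg.norm(v),-q[2]);v=v/np.linalg.norm(v)*t
    else:
        E=c['extrinsics'];q=E[:3,:3]@X+E[:3,3];v=np.array([q[0],-q[1]])/-q[2]
    return K[:2,:2]@v+K[:2,2]
def snap(n,f):
    P=pose();im=cv2.cvtColor(vision.camera(n),cv2.COLOR_RGB2BGR);cv2.imwrite(f'pics/{f}.png',im);return P,im
def crop(f,x0,y0,x1,y1,s,out):
    im=cv2.imread(f'pics/{f}.png')[y0:y1,x0:x1];cv2.imwrite(f'pics/{out}.png',cv2.resize(im,None,fx=s,fy=s,interpolation=cv2.INTER_CUBIC))
E
python3 - <<'E'
from h import *
crop('side0',130,220,330,370,4,'c1')
crop('side0',210,140,370,260,5,'c2')
for n,d in dict(scene=dict(tidy=(310,215),stapler=(357,192),st1=(322,172),st2=(393,185),marker=(195,253),tape=(218,222),pen=(368,165),till=(218,280)),side=dict(tidy=(260,245),stapler=(246,306),st1=(305,308),st2=(217,348),marker=(298,162),tape=(316,190),pen=(268,356),till=(266,163))).items():
    for k,v in d.items(): print(n,k,at(n,v).round(3))
E
```

```text
scene tidy [0.561 0.032 0.   ]
scene stapler [0.566 0.239 0.   ]
scene st1 [0.41  0.217 0.   ]
scene st2 [0.613 0.368 0.   ]
scene marker [ 0.488 -0.357  0.   ]
scene tape [ 0.413 -0.227  0.   ]
scene pen [0.477 0.381 0.   ]
scene till [ 0.618 -0.359  0.   ]
side tidy [0.563 0.027 0.   ]
side stapler [0.562 0.241 0.   ]
side st1 [0.402 0.225 0.   ]
side st2 [0.611 0.369 0.   ]
side marker [ 0.493 -0.38   0.   ]
side tape [ 0.413 -0.239 -0.   ]
side pen [0.479 0.372 0.   ]
side till [ 0.611 -0.358  0.   ]
```

View pics/c1.png

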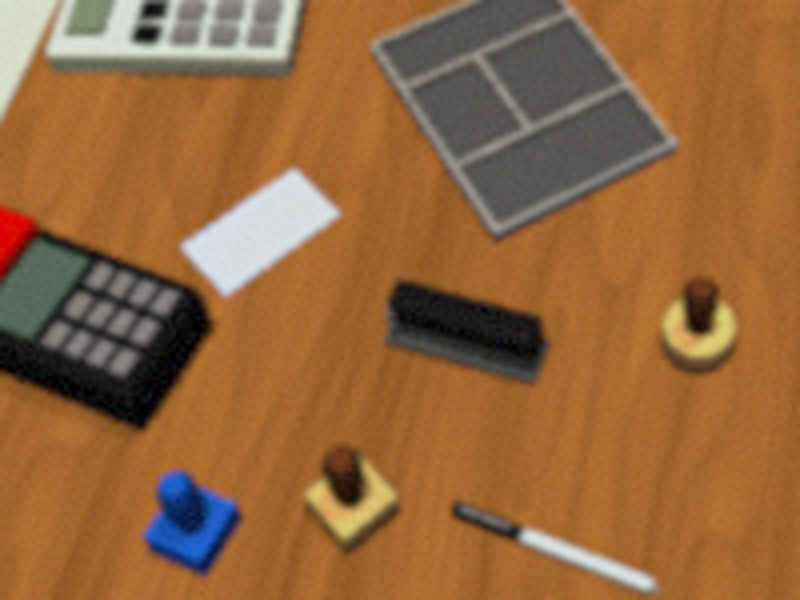

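View pics/c2.png

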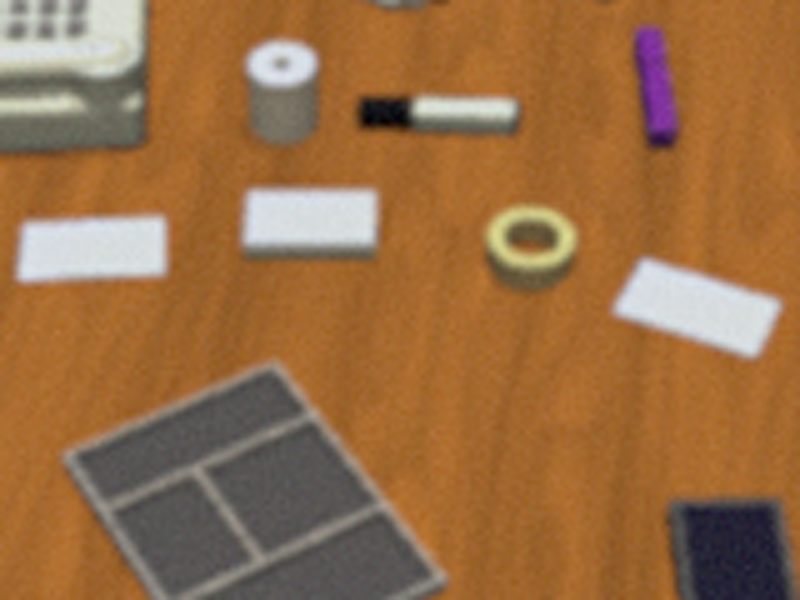

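Run:
```python
from h import *
Rt,p=pose();print(Rt.round(3),p)
pts=[('TL? left',(372,45),1),('bot',(500,235),1),('right',(676,145),1)]
for n,v,_ in pts: print(n,at('side',(130+v[0]/4,220+v[1]/4),.012).round(4))
for v in [(275,362),(68,457),(443,577)]: print(at('side',(210+v[0]/5,140+v[1]/5),.012).round(4))
print('blue',at('side',(178,355)).round(3),'mug',at('side',(175,420)).round(3))
# stamp corners etc on c1
for nm,u in dict(st=[(305,500),(350,548),(398,500)]).items():
    for q in u: print(nm,at('side',(130+q[0]/4,220+q[1]/4),.011).round(3))
```

```text
[[-0.    -0.944  0.33 ]
 [-0.001  0.33   0.944]
 [-1.     0.    -0.001]] [0.18167443 0.51895471 0.23073058]
TL? left [ 0.6855 -0.0016  0.012 ]
bot [0.5524 0.1584 0.012 ]
right [0.4377 0.0621 0.012 ]
[ 0.5687 -0.0992  0.012 ]
[ 0.6835 -0.0013  0.012 ]
[0.4392 0.0592 0.012 ]
blue [0.703 0.401 0.   ] mug [0.662 0.548 0.   ]
st [0.637 0.37  0.011]
st [0.601 0.396 0.011]
st [0.579 0.362 0.011]
```

The square base is the wooden stamp at scene (393,179), side (217,345), near (0.606, 0.367). The wooden one at (322,166) has a round base, so it's left alone. Next I'll move over the area for a closer look with the wrist camera.

>>> {"fn": "carry_out", "kwargs": {
  "increments": [
    [0,0,0,-8,-48,-23,100],
    [0,0,0,-8,-48,-23,100],
    [0,0,0,-8,-48,-23,100],
    [0,0,0,-8,-48,-23,100],
    [0,0,0,-8,-48,-23,100],
    [0,0,0,-8,-48,-23,100],
    [0,0,0,0,-48,-23,100],
    [0,0,0,0,-48,-23,100],
    [0,0,0,0,0,0,100],
    [0,0,0,0,0,0,100]
  ],
  "squeeze": 40
}}

```text
time: 1.4
ee_pos: [0.4832, 0.2185, 0.279]
tcp_rot: [115.1, 90.0, -174.3]
wrist_force: [0.7, 0.1, -0.5]
opening: 0.0853
```

Run:
```python
from h import *
P,im=snap('wrist','w1');np.save('P1.npy',np.column_stack(P));print(P[0].round(3),P[1],sensors.get_obs()['q'].round(1))
```

```text
[[-0.001 -0.944  0.331]
 [-0.     0.331  0.944]
 [-1.     0.001 -0.   ]] [0.483211   0.21851164 0.27901935] [ 24.4   3.6  14.  100.4   0.   43.7]
```

View pics/w1.png

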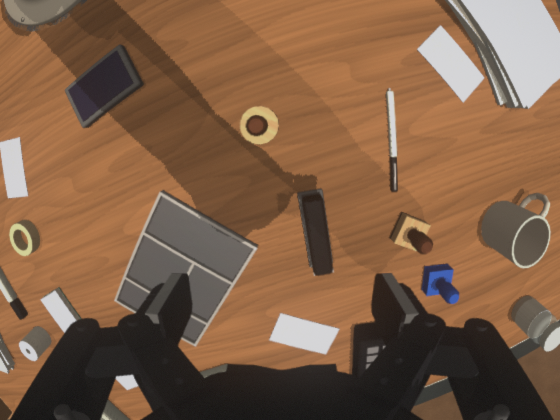

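The picture shows the tidy at (185,265), stapler (316,232), round stamp (258,125), pen (393,140), square stamp (412,232) and blue stamp (440,282). I'll enlarge it for corner pixels.

Run:
```python
from h import *
crop('w1',280,170,480,310,4,'c3')
crop('w1',105,180,265,300,5,'c4')
```

```text
(no output)
```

View pics/c3.png

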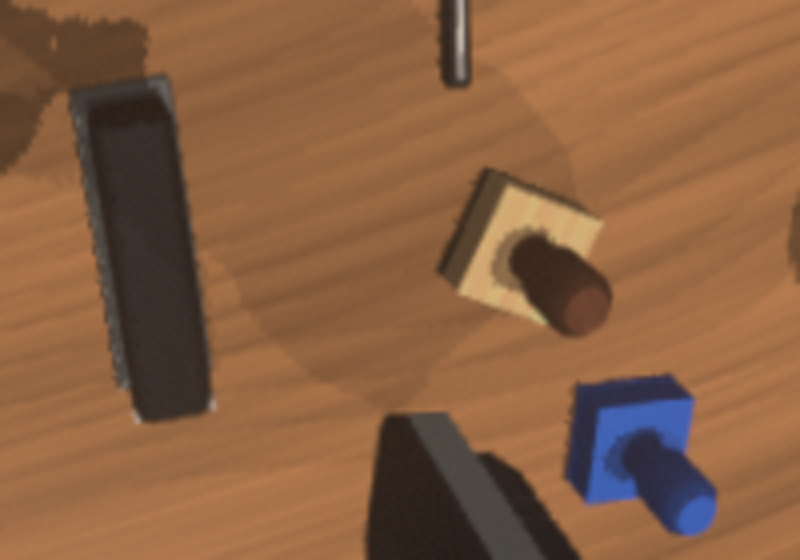

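View pics/c4.png

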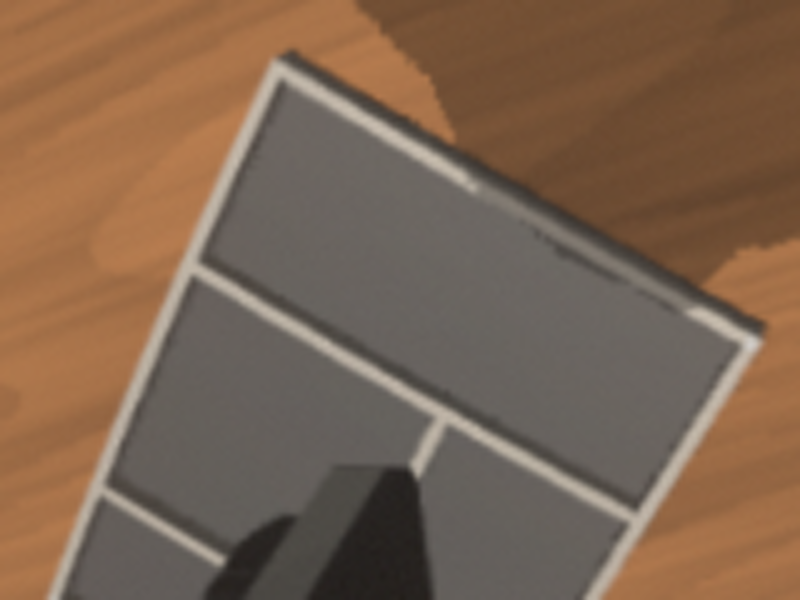

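```bash
cat >> h.py <<'E'
def loadP(f):
    M=np.load(f);return M[:,:3],M[:,3]
E
python3 - <<'E'
from h import *
P=loadP('P1.npy')
f3=lambda u,z:at('wrist',(280+u[0]/4,170+u[1]/4),z,P)
f4=lambda u,z:at('wrist',(105+u[0]/5,180+u[1]/5),z,P)
C=f4((280,62),.012);B=f4((760,338),.012);D=at('wrist',(116,298),.012,P);A=at('wrist',(196,344),.012,P)
print('tidy',C,B,D,A,(A+B+C+D)/4)
for a,b in ((C,B),(D,A),(D,C),(A,B)): print(np.linalg.norm(b-a),np.degrees(np.arctan2(*(b-a)[1::-1])))
s=[f3(u,.044) for u in [(92,125),(138,418),(172,118),(210,402)]]
print('stapler top',np.round(s,4)); b=[f3(u,.007) for u in [(70,92),(168,75),(122,388)]];print('base',np.round(b,4))
for a,c in ((s[0],s[1]),(s[2],s[3]),(b[0],b[2])): print(np.degrees(np.arctan2(*(c-a)[1::-1])))
q=[f3(u,.022) for u in [(508,182),(603,220),(545,327),(458,292)]];print('stamp',np.round(q,4),(q[0]+q[1]+q[2]+q[3])/4,f3((587,308),.071))
for i in range(4):
    d=q[(i+1)%4]-q[i];print(np.linalg.norm(d),np.degrees(np.arctan2(d[1],d[0])))
print('blue',f3((640,443),.022))
print('round',at('wrist',(259,125),.022,P),'pen',at('wrist',(390,92),.005,P),at('wrist',(395,188),.005,P),'tape',at('wrist',(23,239),.024,P))
E
```

```text
tidy [0.44153868 0.06196879 0.012     ] [0.55796964 0.15792149 0.012     ] [ 0.56828796 -0.09293535  0.012     ] [0.68574339 0.00092662 0.012     ] [0.56338492 0.03197039 0.012     ]
0.1508744172294882 39.492507258988574
0.15035241310436173 38.629345060210454
0.20015162320980753 129.29151894643525
0.20241917383408317 129.14118346044
stapler top [[0.5088 0.2377 0.044 ]
 [0.6066 0.2216 0.044 ]
 [0.5146 0.2611 0.044 ]
 [0.6092 0.2454 0.044 ]]
base [[0.5055 0.2337 0.007 ]
 [0.5105 0.2658 0.007 ]
 [0.6125 0.2175 0.007 ]]
-9.34738014184553
-9.423189439879023
-8.631356794599343
stamp [[0.579  0.365  0.022 ]
 [0.6047 0.3969 0.022 ]
 [0.6366 0.3677 0.022 ]
 [0.6116 0.3389 0.022 ]] [0.60794838 0.36712113 0.022     ] [0.60779527 0.36761296 0.071     ]
0.040945067032014476 51.14229167127714
0.043234570608629154 -42.456954700148515
0.03811849428422909 -130.8893168650761
0.04179818305733738 141.3292373504918
blue [0.69943011 0.39785569 0.022     ]
round [0.40614608 0.21749156 0.022     ] pen [0.41638703 0.39211935 0.005     ] [0.54206099 0.36218279 0.005     ] tape [ 0.41685253 -0.21791697  0.024     ]
```

>>> {"fn": "carry_out", "kwargs": {
  "increments": [
    [-10.1,0,0,0,0,0,100],
    [0,0,0,40,-18.3,8.6,100],
    [0,0,0,40,-18.3,8.6,100],
    [0,0,0,40,-18.3,8.6,100],
    [0,0,0,40,-18.3,8.6,100],
    [0,0,0,0,0,0,60],
    [0,0,0,0,0,0,60]
  ]
}}

```text
time: 2.33
ee_pos: [0.5606, 0.2416, 0.121]
tcp_rot: [-53.3, 89.9, 27.6]
wrist_force: [0.0, -0.2, 0.6]
opening: 0.0523
```

```bash
cat > look.py <<'E'
from h import *
import sys
n=sys.argv[1]
P,im=snap('wrist',n);np.save(f'{n}.npy',np.column_stack(P));Rt,p=P
print('p',p.round(4),'zang',np.degrees(np.arctan2(Rt[1,2],Rt[0,2])).round(2),'yang',np.degrees(np.arctan2(Rt[1,1],Rt[0,1])).round(2),'down',Rt[:,0].round(3),'q',sensors.get_obs()['q'].round(0),'t',sensors.get_obs()['time'],'op',sensors.get_obs()['opening'].round(4))
E
python3 look.py w2
```

```text
Traceback (most recent call last):
  File "look.py", line 5, in <module>
    print('p',p.round(4),'zang',np.degrees(np.arctan2(Rt[1,2],Rt[0,2])).round(2),'yang',np.degrees(np.arctan2(Rt[1,1],Rt[0,1])).round(2),'down',Rt[:,0].round(3),'q',sensors.get_obs()['q'].round(0),'t',sensors.get_obs()['time'],'op',sensors.get_obs()['opening'].round(4))
                                                                                                                                                                                                                                        ^^^^^^^^^^^^^^^^^^^^^^^^^^^^^^^^^^
AttributeError: 'float' object has no attribute 'round'
```

View pics/w2.png

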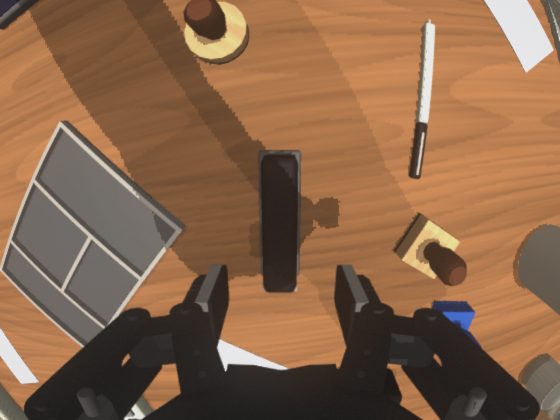

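The stapler is aligned with the jaws: column 281, its ends at rows 152 and 291.

```bash
sed -i "s/sensors.get_obs()\['opening'\].round(4)/sensors.get_obs()['opening']/" look.py
python3 - <<'E'
from h import *
P=loadP('w2.npy')
print(P[1],at('wrist',(280,152),.007,P),at('wrist',(281,291),.044,P),at('wrist',(281,291),.007,P))
print(proj('wrist',(.561,.241,.044),P))
B=[at('wrist',q,.012,P) for q in [(64,122),(183,229)]];print(B)
E
```

```text
[0.56057025 0.24159336 0.12098294] [0.50906709 0.24981076 0.007     ] [0.60950424 0.23448583 0.044     ] [0.63055689 0.23110317 0.007     ]
[279.23439423 231.23408806]
[array([0.44232159, 0.06577575, 0.012     ]), array([0.55765398, 0.15929576, 0.012     ])]
```

>>> {"fn": "carry_out", "kwargs": {
  "increments": [
    [0,0,0,36,-2,0,60],
    [0,0,0,36,0,0,60],
    [0,0,0,35,0,0,60],
    [0,0,0,0,0,0,60],
    [0,0,0,0,0,0,0],
    [0,0,0,0,0,0,0],
    [0,0,0,0,0,0,0],
    [0,0,0,0,0,0,0]
  ],
  "squeeze": 60
}}

```text
time: 3.38
ee_pos: [0.5645, 0.2412, 0.0154]
tcp_rot: [-56.9, 89.7, 23.9]
wrist_force: [-1.1, -0.4, 8.6]
opening: 0.0251
```

>>> {"fn": "carry_out", "kwargs": {
  "increments": [
    [0,0,0,-40,0,0,0],
    [-9.7,0,0,-25,0,0,0],
    [-9.7,0,0,-25,0,0,0],
    [-9.7,0,0,0,0,0,0],
    [-9.7,0,0,0,0,0,0],
    [-9.7,0,0,0,0,0,0],
    [0,0,0,0,33.6,-23.2,0],
    [0,0,0,0,33.6,-23.2,0],
    [0,0,0,0,33.6,-23.2,0],
    [0,0,0,0,33.6,-23.2,0],
    [0,0,0,0,0,0,0],
    [0,0,0,0,0,0,0]
  ]
}}

```text
time: 4.88
ee_pos: [0.5184, 0.0838, 0.1033]
tcp_rot: [-109.6, 89.9, 19.7]
wrist_force: [0.3, 0.5, -2.2]
opening: 0.025
```

```bash
python3 look.py w3
```

```text
p [0.5184 0.0838 0.1033] zang 129.28 yang -140.72 down [ 0.002  0.001 -1.   ] q [  9.   1.  -8.  81.   0. -30.] t 4.925 op 0.02479073023665111
```

View pics/w3.png

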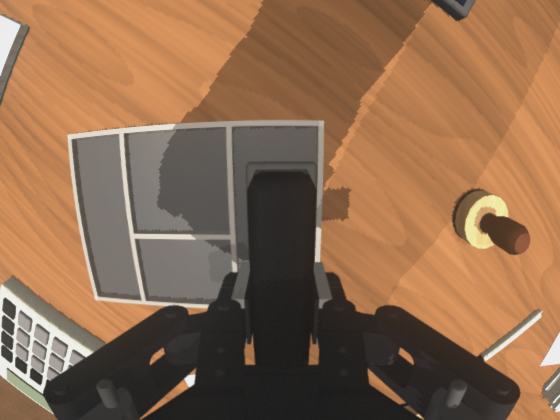

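Run:
```python
from h import *
P=loadP('w3.npy')
f=lambda u:at('wrist',u,.012,P)
C,D,A=f((322,122)),f((70,136)),f((97,300))
print(C,D,A,(C+A)/2,np.linalg.norm(C-D),np.linalg.norm(A-D))
c=(C+A)/2
print(np.degrees(np.arctan2(*(C-D)[1::-1])),np.degrees(np.arctan2(*(A-D)[1::-1])))
```

```text
[0.4409474  0.05993024 0.012     ] [ 0.56993313 -0.09671399  0.012     ] [ 0.68811643 -0.00099149  0.012     ] [0.56453191 0.02946937 0.012     ] 0.2029155900293243 0.1520857938998952
129.4691028111284 39.005724876065756
```

>>> {"fn": "carry_out", "kwargs": {
  "increments": [
    [0,0,0,35,0,0,0],
    [0,0,0,30,0,0,0],
    [0,0,0,12,0,0,0],
    [0,0,0,6,0,0,0],
    [0,0,0,0,0,0,0],
    [0,0,0,0,0,0,50],
    [0,0,0,0,0,0,50],
    [0,0,0,0,0,0,50]
  ]
}}

```text
time: 5.92
ee_pos: [0.5181, 0.0836, 0.0197]
tcp_rot: [-119.4, 90.0, 9.9]
wrist_force: [0.2, 1.2, -0.7]
opening: 0.0427
```

>>> {"fn": "carry_out", "kwargs": {
  "increments": [
    [0,0,0,-40,0,0,60],
    [0,0,0,-50,0,0,60],
    [-10.5,0,0,-20,0,0,60],
    [0,0,0,0,-45.8,19,60],
    [0,0,0,0,-45.8,19,60],
    [0,0,0,0,-45.8,19,60],
    [0,0,0,0,-45.8,19,60],
    [0,0,0,0,-45.8,19,60],
    [0,0,0,0,-45.8,19,60],
    [0,0,0,0,0,0,60],
    [0,0,0,0,0,0,60]
  ]
}}

```text
time: 7.3
ee_pos: [0.608, 0.3668, 0.1289]
tcp_rot: [84.7, 89.9, -135.5]
wrist_force: [0.1, 0.6, 0.1]
opening: 0.0514
```

```bash
python3 look.py w4
```

```text
p [0.608  0.3668 0.1289] zang 139.82 yang -130.18 down [-0.001 -0.001 -1.   ] q [ 31.  27.  26.  89.  -0. -19.] t 7.35 op 0.05095202607675676
```

View pics/w4.png

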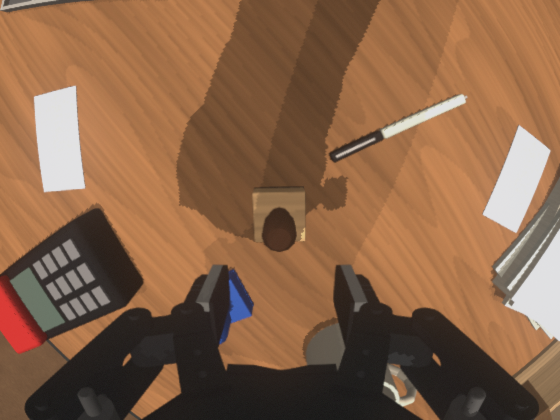

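```bash
python3 - <<'E'
from h import *
P=loadP('w4.npy')
for u,z in [((254,188),.022),((304,188),.022),((279,234),.071)]: print(at('wrist',u,z,P).round(4))
print(proj('wrist',(.608,.367,.071),P),proj('wrist',(.608,.367,.022),P))
E
python3 -c "
from h import *
crop('w4',220,170,340,260,6,'c5')"
```

```text
[0.6079 0.3363 0.022 ]
[0.578  0.3615 0.022 ]
[0.6059 0.3647 0.071 ]
[278.79496709 238.42410342] [279.22536356 216.83393159]
```

View pics/c5.png

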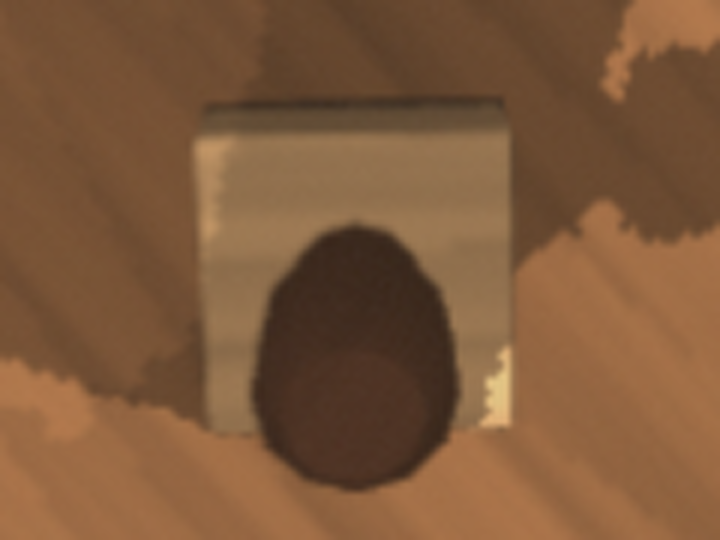

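>>> {"fn": "carry_out", "kwargs": {
  "increments": [
    [0,0,0,35,0,0,60],
    [0,0,0,35,0,0,60],
    [0,0,0,25,0,0,60],
    [0,0,0,0,0,0,60],
    [0,0,0,0,0,0,0],
    [0,0,0,0,0,0,0],
    [0,0,0,0,0,0,0],
    [0,0,0,0,0,0,0]
  ],
  "squeeze": 40
}}

```text
time: 8.35
ee_pos: [0.6091, 0.3672, 0.0366]
tcp_rot: [-117.4, 89.8, 22.3]
wrist_force: [-0.3, -2.1, 6.5]
opening: 0.0225
```

>>> {"fn": "carry_out", "kwargs": {
  "increments": [
    [0,0,0,-30,0,0,0],
    [0,0,0,-40,0,0,0],
    [10.5,0,0,-20,0,0,0],
    [0,0,0,0,29.3,-34.1,0],
    [0,0,0,0,29.3,-34.1,0],
    [0,0,0,0,29.3,-34.1,0],
    [0,0,0,0,29.3,-34.1,0],
    [0,0,0,0,29.3,-34.1,0],
    [0,0,0,0,29.3,-34.1,0],
    [0,0,0,0,29.3,-34.1,0],
    [0,0,0,0,0,0,0],
    [0,0,0,0,0,0,0]
  ]
}}

```text
time: 9.85
ee_pos: [0.6008, 0.0525, 0.1248]
tcp_rot: [-104.4, 90.0, 24.9]
wrist_force: [0.8, 0.4, -0.9]
opening: 0.0231
```

```bash
python3 look.py w5
```

```text
p [0.6008 0.0525 0.1248] zang 129.28 yang -140.72 down [ 0.001  0.    -1.   ] q [  5.  11.   5.  84.   0. -34.] t 9.9 op 0.022725539952578467
```

View pics/w5.png

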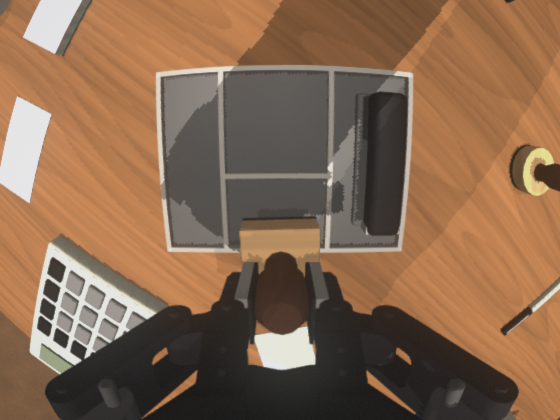

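The stapler is in the wide bay at (387,165), and all four tidy corners are visible: (412,73), (158,73), (168,251), (403,251).

Run:
```python
from h import *
P=loadP('w5.npy')
f=lambda u,z=.012:at('wrist',u,z,P)
Q=[f(u) for u in [(412,73),(158,73),(168,251),(403,251)]]
print(np.round(Q,4),np.mean(Q,0))
d=Q[0]-Q[1];print(np.degrees(np.arctan2(d[1],d[0]))); d=Q[3]-Q[2];print(np.degrees(np.arctan2(d[1],d[0])),np.linalg.norm(d))
# stapler in tidy frame
c=np.mean(Q,0);t=np.radians(39.3);M=np.array([[np.cos(t),np.sin(t)],[-np.sin(t),np.cos(t)]])
for u in [(369,95),(405,95),(366,233),(401,233)]: print(M@(f(u,.048)-c)[:2])
```

```text
[[ 0.4403  0.0597  0.012 ]
 [ 0.5704 -0.098   0.012 ]
 [ 0.6892 -0.0026  0.012 ]
 [ 0.557   0.1592  0.012 ]] [0.56418971 0.0295523  0.012     ]
129.5094739254505
129.24213077741499 0.2089180130075356
[-0.05206396  0.05540334]
[-0.0541812   0.08169361]
[0.04612575 0.05818973]
[0.04640085 0.08589   ]
```

>>> {"fn": "carry_out", "kwargs": {
  "increments": [
    [0,0,0,35,0,0,0],
    [0,0,0,30,0,0,0],
    [0,0,0,12,0,0,0],
    [0,0,0,7,0,0,0],
    [0,0,0,0,0,0,0]
  ]
}}

```text
time: 10.52
ee_pos: [0.6012, 0.0527, 0.0412]
tcp_rot: [-125.0, 89.9, 4.3]
wrist_force: [-0.4, 0.1, -0.7]
opening: 0.0225
```

>>> {"fn": "carry_out", "kwargs": {
  "increments": [
    [0,0,0,2,0,0,0],
    [0,0,0,0,0,0,0],
    [0,0,0,0,0,0,0]
  ]
}}

```text
time: 10.9
ee_pos: [0.6016, 0.0525, 0.0402]
tcp_rot: [-120.1, 89.8, 9.2]
wrist_force: [-1.6, 0.2, 7.3]
opening: 0.0222
```

>>> {"fn": "carry_out", "kwargs": {
  "increments": [
    [0,0,0,-1,0,0,55],
    [0,0,0,0,0,0,55],
    [0,0,0,-35,0,0,55],
    [0,0,0,-45,0,0,60],
    [0,0,0,-20,0,0,100],
    [0,0,0,0,45.4,-13.6,100],
    [0,0,0,0,45.4,-13.6,100],
    [0,0,0,0,45.4,-13.6,100],
    [0,0,0,0,45.4,-13.6,100],
    [0,0,0,0,45.4,-13.6,100],
    [0,0,0,0,45.4,-13.6,100],
    [0,0,0,0,45.4,-13.6,100]
  ]
}}

```text
time: 12.4
ee_pos: [0.4141, -0.2237, 0.1394]
tcp_rot: [-157.0, 90.0, -27.7]
wrist_force: [0.3, -0.7, 0.7]
opening: 0.0853
```

```bash
python3 look.py w6
```

```text
p [ 0.4141 -0.2237  0.1394] zang 129.31 yang -140.69 down [ 0. -0. -1.] q [-29.  -7. -12.  85.  -0. -68.] t 12.45 op 0.08532406968490161
```

View pics/w6.png

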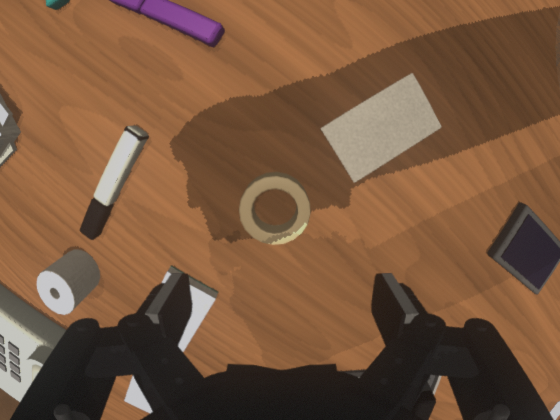

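The tape is at (275,210), the white marker runs from (93,235) at the cap to (138,128), and the card pad lies at (172,345) beneath the left finger.

```bash
python3 - <<'E'
from h import *
P=loadP('w6.npy')
f=lambda u,z:at('wrist',u,z,P)
t=f((275,209.5),.024);print('tape',t,[f(u,.024)-t for u in [(240,209),(311,209),(275,176)]])
Rt,p=P
print('tool delta mm',(Rt.T@(t-p)*1000).round(1))
a,b=f((92,232),.02),f((135,130),.02);print('marker ends',a,b,(a+b)/2,np.linalg.norm(a-b),np.degrees(np.arctan2(*(a-b)[1::-1])))
for u in [(172,268),(216,294)]: q=f(u,.014);print('pad',q,(Rt.T@(q-p)*1000).round(0))
print('till',f((54,294),.057))
E
python3 -c "
from h import *
crop('w6',30,110,190,230,5,'c6')"
```

```text
tape [ 0.41339757 -0.22872878  0.024     ] [array([ 0.01796046, -0.02264975,  0.        ]), array([-0.01911827,  0.02261962,  0.        ]), array([-0.02162934, -0.01755623,  0.        ])]
tool delta mm [115.4   3.8  -3.4]
marker ends [ 0.54347608 -0.35171087  0.02      ] [ 0.43499982 -0.36498159  0.02      ] [ 0.48923795 -0.35834623  0.02      ] 0.10928500486423286 6.974766283645579
pad [ 0.52216516 -0.2668689   0.014     ] [ 125.  -56. -102.]
pad [ 0.51680057 -0.21826591  0.014     ] [125. -83. -61.]
till [ 0.60823548 -0.34874555  0.057     ]
```

View pics/c6.png

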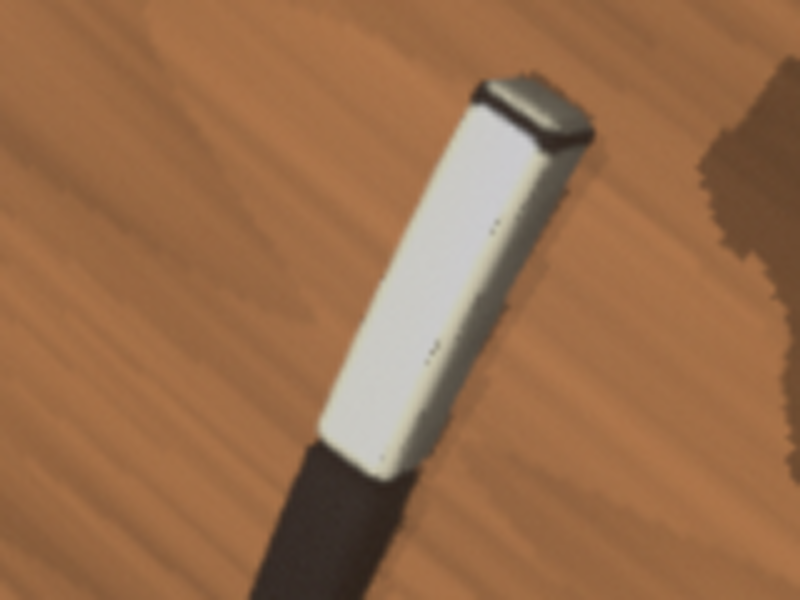

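>>> {"fn": "carry_out", "kwargs": {
  "increments": [
    [0,0,0,45,3.8,-3.4,100],
    [0,0,0,45,0,0,100],
    [0,0,0,32,0,0,100],
    [0,0,0,10,0,0,100],
    [0,0,0,0,0,0,100],
    [0,0,0,0,0,0,50],
    [0,0,0,0,0,0,50],
    [0,0,0,0,0,0,50],
    [0,0,0,0,0,0,50]
  ],
  "squeeze": 30
}}

```text
time: 13.58
ee_pos: [0.4152, -0.2281, 0.009]
tcp_rot: [-156.1, 89.9, -26.8]
wrist_force: [-1.0, 0.0, 5.3]
opening: 0.0576
```

```bash
python3 look.py w7
```

```text
p [ 0.4152 -0.2281  0.009 ] zang 129.3 yang -140.69 down [ 0.002 -0.001 -1.   ] q [-29.  -4. -24.  70.   0. -68.] t 13.625 op 0.057934403801212155
```

View pics/w7.png

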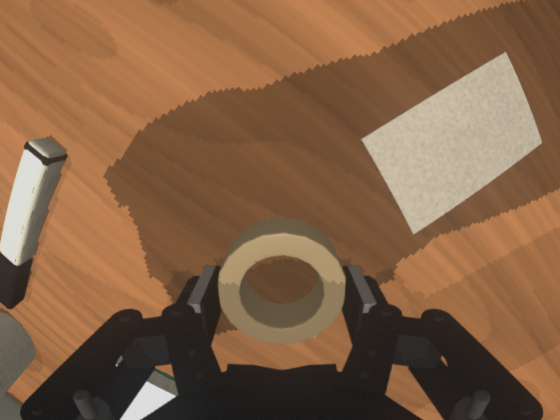

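>>> {"fn": "carry_out", "kwargs": {
  "increments": [
    [0,0,0,-25,0,0,50],
    [0,0,0,-45,0,0,50],
    [0,0,0,-30,0,0,50],
    [0,0,0,0,-41,16.4,50],
    [0,0,0,0,-41,16.4,50],
    [0,0,0,0,-41,16.4,50],
    [0,0,0,0,-41,16.4,50],
    [0,0,0,0,-41,16.4,50],
    [0,0,0,0,-41,16.4,50],
    [0,0,0,0,0,0,50],
    [0,0,0,0,0,0,50]
  ]
}}

```text
time: 15.0
ee_pos: [0.5422, 0.0042, 0.1077]
tcp_rot: [177.7, 90.0, -53.0]
wrist_force: [0.0, 0.6, -0.1]
opening: 0.0571
```

```bash
python3 look.py w8
```

```text
p [0.5422 0.0042 0.1077] zang 129.33 yang -140.67 down [ 0. -0. -1.] q [  0.   3.  -5.  81.  -0. -39.] t 15.05 op 0.057512634470508486
```

View pics/w8.png

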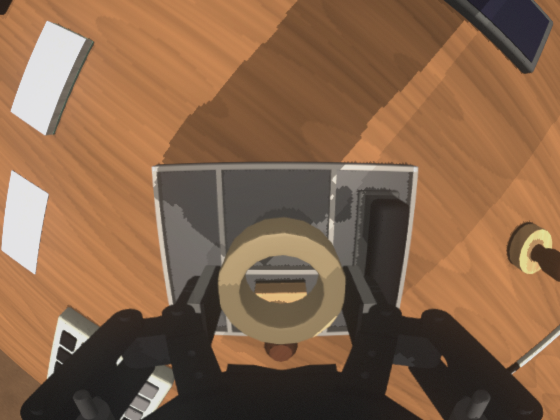

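>>> {"fn": "carry_out", "kwargs": {
  "increments": [
    [0,0,0,40,-2,0,50],
    [0,0,0,35,0,0,50],
    [0,0,0,12,0,0,50],
    [0,0,0,6,0,0,50],
    [0,0,0,2,0,0,50],
    [0,0,0,0,0,0,50]
  ]
}}

```text
time: 15.8
ee_pos: [0.5444, 0.0055, 0.0133]
tcp_rot: [-129.6, 89.9, -0.3]
wrist_force: [0.5, 0.4, -0.7]
opening: 0.0574
```

>>> {"fn": "carry_out", "kwargs": {
  "increments": [
    [0,0,0,1.5,0,0,50],
    [0,0,0,0,0,0,50]
  ]
}}

```text
time: 16.05
ee_pos: [0.5445, 0.0056, 0.013]
tcp_rot: [-133.2, 89.9, -3.9]
wrist_force: [-5.0, -0.9, 12.7]
opening: 0.0576
```

>>> {"fn": "carry_out", "kwargs": {
  "increments": [
    [0,0,0,-1,0,0,82],
    [0,0,0,0,0,0,82],
    [0,0,0,-30,0,0,82],
    [0,0,0,-45,0,0,82],
    [10.7,0,0,-40,0,0,60],
    [10.7,0,0,0,0,0,60],
    [10.7,0,0,0,0,0,60]
  ]
}}

```text
time: 16.92
ee_pos: [0.5442, 0.0057, 0.1273]
tcp_rot: [-95.4, 89.9, 1.5]
wrist_force: [0.4, -0.8, -0.9]
opening: 0.0512
```

>>> {"fn": "carry_out", "kwargs": {
  "increments": [
    [0,0,0,0,14.2,-50.2,60],
    [0,0,0,0,14.2,-50.2,60],
    [0,0,0,0,14.2,-50.2,60],
    [0,0,0,0,14.2,-50.2,60],
    [0,0,0,0,14.2,-50.2,60],
    [0,0,0,0,14.2,-50.2,60],
    [0,0,0,0,14.2,-50.2,60],
    [0,0,0,0,0,0,60],
    [0,0,0,0,0,0,60]
  ]
}}

```text
time: 18.05
ee_pos: [0.4892, -0.3553, 0.1265]
tcp_rot: [27.4, 90.0, 124.6]
wrist_force: [0.6, 1.0, -0.6]
opening: 0.051
```

```bash
python3 look.py w9
```

```text
p [ 0.4892 -0.3553  0.1265] zang 97.17 yang -172.83 down [-0.     0.001 -1.   ] q [-36.  12.   6.  84.   0. -43.] t 18.1 op 0.05115671093731784
```

View pics/w9.png

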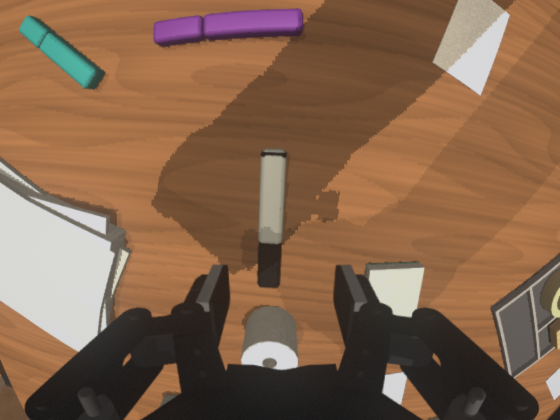

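The marker lies from (274,155) to (269,285), about 2° off the jaws and roughly 3 mm left. The till roll at (270,335) is well beyond its cap.

Run:
```python
from h import *
P=loadP('w9.npy');Rt,p=P
f=lambda u,z:at('wrist',u,z,P)
for ua,ub,z in [((274,157),(269,285),.02),((274,152),(269,286),.012)]:
    a,b=f(ua,z),f(ub,z);c=(a+b)/2;print(a,b,c,np.linalg.norm(a-b),np.degrees(np.arctan2(*(b-a)[1::-1])),(Rt.T@(c-p)*1000).round(1))
t=f((270,362),.057);print('till',t,(Rt.T@(t-p)*1000).round(0))
for u in [(368,264),(421,264)]: print('pad',(Rt.T@(f(u,.014)-p)*1000).round(0))
```

```text
[ 0.4412458  -0.36555619  0.02      ] [ 0.55042847 -0.35688244  0.02      ] [ 0.49583714 -0.36121931  0.02      ] 0.10952666365320915 4.542182236913271 [106.5  -5.9  -6.8]
[ 0.43818701 -0.36610169  0.012     ] [ 0.55586386 -0.35655139  0.012     ] [ 0.49702543 -0.36132654  0.012     ] 0.11806375522817202 4.639783412792114 [114.5  -7.1  -7.1]
till [ 0.60615278 -0.34884355  0.057     ] [  69. -117.   -8.]
pad [113. -44.  78.]
pad [113. -46. 130.]
```

>>> {"fn": "carry_out", "kwargs": {
  "increments": [
    [2.6,0,0,0,0,0,60],
    [0,0,0,45,-6.5,-6.8,60],
    [0,0,0,45,0,0,60],
    [0,0,0,22,0,0,60],
    [0,0,0,5.5,0,0,60],
    [0,0,0,0,0,0,60],
    [0,0,0,0,0,0,0],
    [0,0,0,0,0,0,0],
    [0,0,0,0,0,0,0],
    [0,0,0,0,0,0,0],
    [0,0,0,0,0,0,0]
  ],
  "squeeze": 30
}}

```text
time: 19.48
ee_pos: [0.497, -0.3621, 0.0107]
tcp_rot: [-123.0, 89.9, -28.4]
wrist_force: [-0.2, 0.8, 5.6]
opening: 0.0195
```

```bash
python3 look.py w10
```

```text
p [ 0.497  -0.3621  0.0107] zang 94.6 yang -175.4 down [ 0.002 -0.001 -1.   ] q [-36.  15.  -3.  72.   0. -41.] t 19.525 op 0.019087075615835166
```

View pics/w10.png

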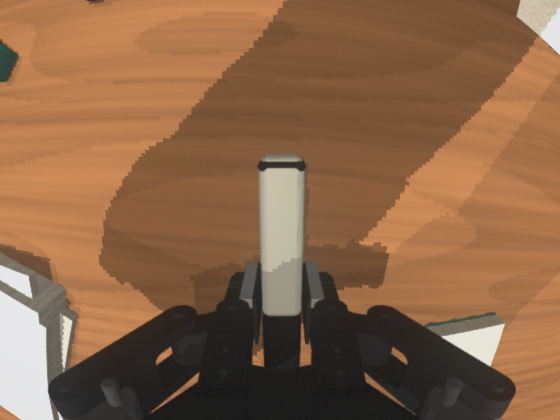

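>>> {"fn": "carry_out", "kwargs": {
  "increments": [
    [0,0,0,-25,0,0,0],
    [0,0,0,-45,0,0,0],
    [0,0,0,-30,0,0,0],
    [-8.7,0,0,0,0,0,0],
    [-8.7,0,0,0,0,0,0],
    [-8.7,0,0,0,0,0,0],
    [-8.6,0,0,0,0,0,0]
  ]
}}

```text
time: 20.4
ee_pos: [0.4963, -0.3618, 0.1095]
tcp_rot: [-167.1, 90.0, -37.5]
wrist_force: [-0.9, -1.2, -0.7]
opening: 0.0192
```

>>> {"fn": "carry_out", "kwargs": {
  "increments": [
    [0,0,0,0,-42.8,26.4,0],
    [0,0,0,0,-42.8,26.4,0],
    [0,0,0,0,-42.8,26.4,0],
    [0,0,0,0,-42.8,26.4,0],
    [0,0,0,0,-42.8,26.4,0],
    [0,0,0,0,-42.8,26.4,0],
    [0,0,0,0,-42.8,26.4,0],
    [0,0,0,0,0,0,0],
    [0,0,0,0,0,0,0]
  ]
}}

```text
time: 21.52
ee_pos: [0.611, -0.0291, 0.1093]
tcp_rot: [107.5, 90.0, -123.2]
wrist_force: [0.4, -1.1, 0.1]
opening: 0.0192
```

```bash
python3 look.py w11
```

```text
p [ 0.611  -0.0291  0.1093] zang 129.33 yang -140.67 down [-0. -0. -1.] q [ -3.  13.   5.  83.  -0. -42.] t 21.575 op 0.019089411301584133
```

View pics/w11.png

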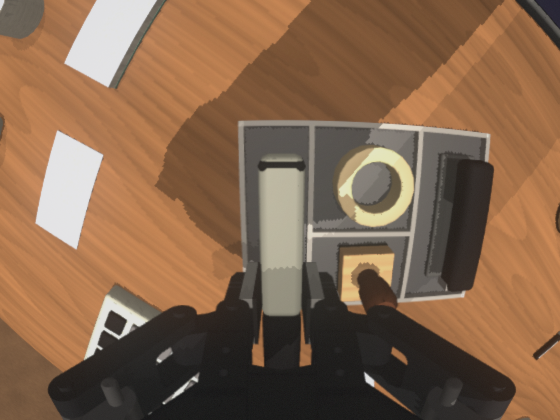

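Run:
```python
from h import *
P=loadP('w11.npy');Rt,p=P
a=at('wrist',(282,164),p[2]+.009,P);print('far end tool mm',(Rt.T@(a-p)*1000).round(1))
f=lambda u:at('wrist',u,.012,P)
C,D=f((488,135)),f((241,123));t=np.radians(39.3);x=np.array([np.cos(t),np.sin(t)]);y=np.array([-x[1],x[0]])
print(C,D); c=D[:2]+.077*x+.104*y;c2=C[:2]+.077*x-.104*y;print(c,c2)
for nm in (p[:2],): print([(nm-k)@x for k in (c,c2)],[(nm-k)@y for k in (c,c2)])
k=np.array([.564,.0297])
for n,u,z in [('tape',(381,187),.028),('stampbase',(367,274),.026)]: q=at('wrist',u,z,P)[:2]-k;print(n,q@x,q@y)
```

```text
far end tool mm [-9.  57.8  2. ]
[0.44194666 0.05887977 0.012     ] [ 0.57090882 -0.09763988  0.012     ]
[0.5646229  0.03160983] [0.56740397 0.02717072]
[np.float64(-0.0025884069049546144), np.float64(-0.0019288592994734122)] [np.float64(-0.07633036752176156), np.float64(-0.07113372998906199)]
tape -0.0313103761765232 -0.0015698046707681233
stampbase 0.0391120229945267 -0.005544259460072964
```

>>> {"fn": "carry_out", "kwargs": {
  "increments": [
    [0,0,0,40,0,0,0],
    [0,0,0,32,0,0,0],
    [0,0,0,14,0,0,0],
    [0,0,0,7,0,0,0],
    [0,0,0,1,0,0,0],
    [0,0,0,0,0,0,0]
  ]
}}

```text
time: 22.32
ee_pos: [0.6117, -0.0291, 0.0164]
tcp_rot: [-132.5, 89.9, -3.2]
wrist_force: [-0.1, -0.4, 0.2]
opening: 0.0191
```

>>> {"fn": "carry_out", "kwargs": {
  "increments": [
    [0,0,0,1,0,0,0],
    [0,0,0,1,0,0,0],
    [0,0,0,0,0,0,0],
    [0,0,0,0,0,0,0]
  ]
}}

```text
time: 22.82
ee_pos: [0.6116, -0.0289, 0.0147]
tcp_rot: [-134.8, 89.9, -5.5]
wrist_force: [-3.2, -0.4, 7.8]
opening: 0.0189
```

>>> {"fn": "carry_out", "kwargs": {
  "increments": [
    [0,0,0,-1,0,0,38],
    [0,0,0,0,0,0,38],
    [0,0,0,0,0,0,38],
    [0,0,0,-30,0,0,38],
    [0,0,0,-50,0,0,38],
    [0,0,0,-60,0,0,38],
    [0,0,0,-50,0,0,38],
    [0,0,0,0,25,0,38],
    [0,0,0,0,0,0,38],
    [0,0,0,0,0,0,38]
  ]
}}

```text
time: 24.08
ee_pos: [0.5918, -0.0447, 0.2036]
tcp_rot: [35.7, 90.0, 165.0]
wrist_force: [-0.1, -0.3, 0.8]
opening: 0.0323
```

```bash
python3 look.py w12
python3 - <<'E'
from h import *
snap('side','side1');crop('side1',130,130,330,280,4,'c7')
snap('scene','scene1')
crop('scene1',180,140,430,300,3,'c8')
E
```

```text
p [ 0.5918 -0.0447  0.2036] zang 129.29 yang -140.71 down [-0.001  0.    -1.   ] q [ -4.  11.  13.  93.   0. -44.] t 24.125 op 0.03279086583602892
```

View pics/w12.png

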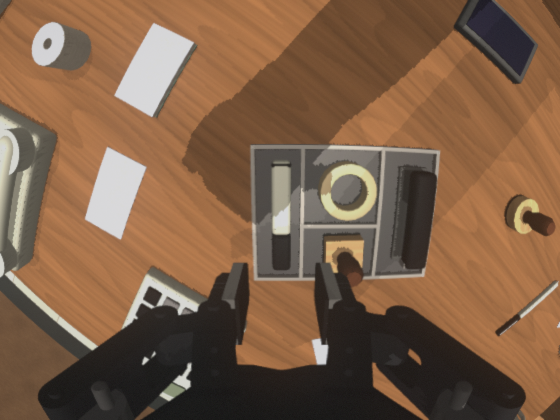

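View pics/c7.png

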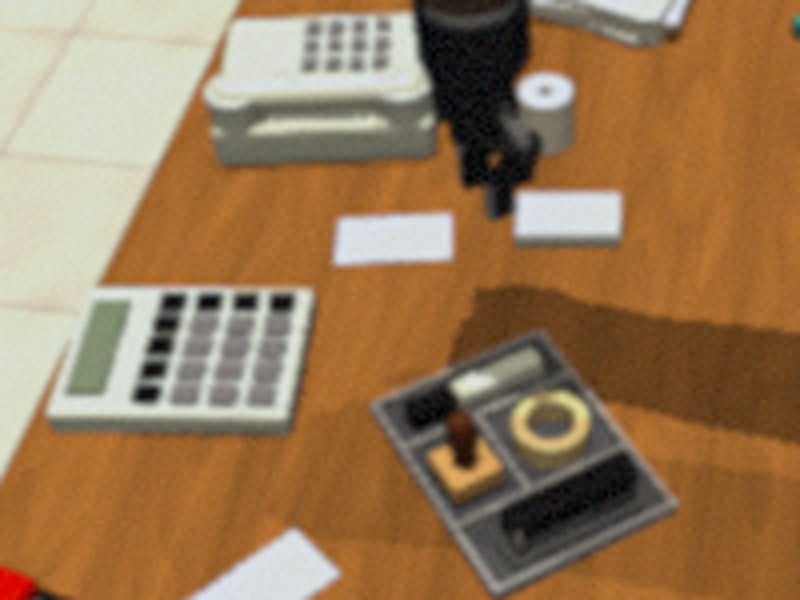

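View pics/c8.png

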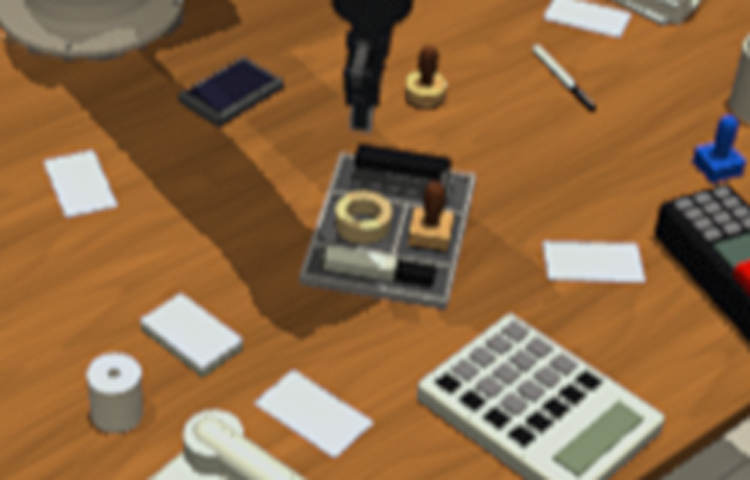

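All four things sit in their bays: marker (281,215), tape (348,190), stamp (347,255), stapler (417,220). The look-alikes look undisturbed. One numeric check before handing in.

Run:
```python
from h import *
P=loadP('w12.npy')
f=lambda u,z:at('wrist',u,z,P)[:2]
Q=[f(u,.012) for u in [(251,147),(439,152),(424,276),(255,279)]];c=np.mean(Q,0);print('tidy',c)
t=np.radians(39.3);M=np.array([[np.cos(t),np.sin(t)],[-np.sin(t),np.cos(t)]])
for n,u,z in [('marker a',(282,163),.022),('marker b',(282,268),.022),('tape',(348.5,192),.028),('stamp top',(350,271),.075),('stapler a',(423,172),.048),('stapler b',(414,268),.048)]: print(n,(M@(f(u,z)-c)*1000).round(1))
print('till',f((47,44),.057),'round',f((523,215),.022),'pen blk',f((499,332),.005))
a,b=cv2.imread('pics/side0.png'),cv2.imread('pics/side1.png')
for n,(x,y,X,Y) in dict(till=(255,145,280,170),round=(290,285,320,315),pen=(240,340,300,370)).items(): print(n,cv2.absdiff(a[y:Y,x:X],b[y:Y,x:X]).mean())
```

```text
tidy [0.5646744 0.0291885]
marker a [-59.5 -71.7]
marker b [ 55.5 -71.6]
tape [-31.5  -4.3]
stamp top [33.8 -7.9]
stapler a [-57.4  67.1]
stapler b [46.3 70.5]
till [ 0.60860089 -0.3474742 ] round [0.40935484 0.20925565] pen blk [0.54086416 0.36011935]
till 17.9344
round 3.525185185185185
pen 3.322962962962963
```

Run:
```python
from h import *
crop('w12',310,220,390,290,9,'c9')
P=loadP('w12.npy');c=np.array([.5643,.0295]);t=np.radians(39.3);x=np.array([np.cos(t),np.sin(t)]);y=np.array([-x[1],x[0]])
for X in (.043,.039,.035):
    q=c+X*x-.0055*y;print(X,[((proj('wrist',(*q,z),P)-[310,220])*9).round(0) for z in (.026,.075)])
```

```text
0.043 [array([299., 347.]), array([379., 535.])]
0.039 [array([301., 317.]), array([382., 502.])]
0.035 [array([303., 287.]), array([386., 468.])]
```

View pics/c9.png

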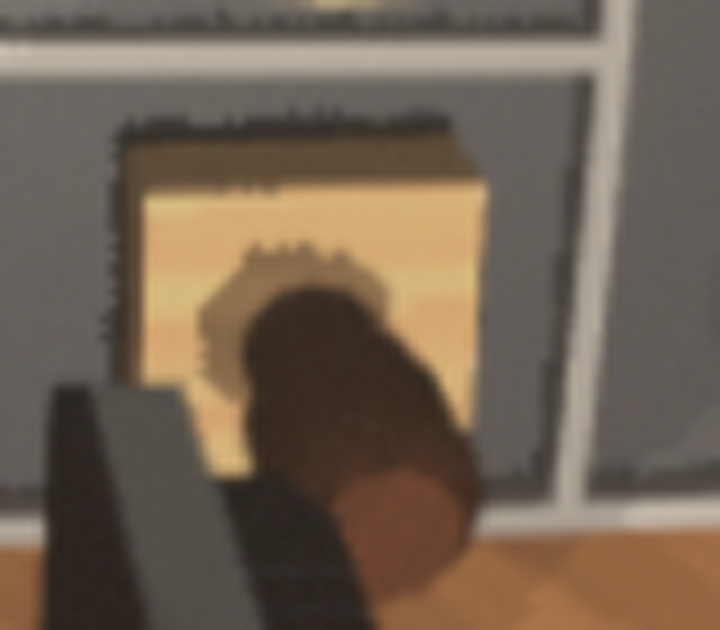

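The stamp is upright and square to its bay. Its handle top at crop (402,535) puts it at x of about 43 mm, where I aimed it.

```bash
python3 -c "
from workcell import job_done
print(job_done())"
```

```text
the job is handed in; nothing more can be done
None
```

The stapler, square stamp, tape and marker are each in their own bay of the tidy, released, with the gripper raised clear. I handed the job in at about 24 s.

**Last checks:** final positions in the tidy's frame, read from the wrist camera, are all within limits. The side and scene pictures agree, with everything upright, flat or level.

| Thing | x (mm) | y (mm) |
|---|---|---|
| Stapler | about -5 | about 69 |
| Marker | about -2 | about -72 |
| Tape | about -31 | about -4 |
| Square stamp | about 43 | about -6 |

- **Look-alikes:** I never touched them. The till roll and pen read within about 2 mm of their starting positions; a rough reading of the round stamp differed by about 9 mm.
- **Readings that disagreed:** my first final reading of the stamp gave x of about 34 mm because the handle pixel was badly chosen. An enlarged crop gave about 43 mm. The side-camera comparison also showed a change around the till roll, which I put down to the gripper or its shadow in that view. The wrist reading showed the roll unmoved.

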